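# Load the gauge pin and index the slide one hole

## Robot

A 6-joint arm with a two-finger parallel gripper is mounted at the origin on the work surface. World frame = base frame: x ahead of the robot, y to its left, z up, the work surface at z = 0. Lengths are in m, angles in rad, forces in N, time in s.
With the tool pointing down it reaches from about 0.35 to 0.775 m from the base axis. Payload 7.3 kg.
Tool frame: the origin (TCP) lies at the very end of the fingers, on their centre line; the grasp point (between the pads) lies 19 mm behind it; z points along the fingers, y is the line along which they close (so a half turn about z gives the same grasp; the last joint's range is limited). The gripper opens to 92 mm and grips with 3 to 60 N. Pads are 19 mm wide; open, the fingers measure 130 mm over their backs; the gripper's body (75 mm by 190 mm) begins 47 mm behind the grasp point.
Start: joints at [-1.339, 0.342, 1.524, -0, 1.275, -0.146], TCP at [0.194, -0.488, 0.227] pointing down, gripper open.
Joint ranges: [-2.53, 2.53], [-0.77, 2.02], [0.04, 2.7], [-1, 4.14], [0.28, 2.66], [-3.11, 3.11]. Speed limits (rad/s): [2.57, 2.57, 3.14, 3.14, 3.14, 3.14].

## Interface

Orientations are given as [roll, pitch, yaw] about the fixed x, y, z axes, in that order (R = Rz(yaw) Ry(pitch) Rx(roll)).
In Python, from cell import robot gives the robot as it stands.
- The arm moves only by the tool apply_moves, never from a script. Its argument "rows" is a list of rows, each an object with "xyz": the shift along the tool's x, y, z in mm, a list of three; "turn": the turn about the tool's z in rad. A call has 1 to 10 rows; each row shifts and turns the commanded pose from where the row before left it, along the tool's axes as they then stand; what a row does not reach is not made up. A row lasts 1/8 s, in which the tool goes at most 62.5 mm and 10.7 degrees, less where a joint would pass 70% of its speed; a pose out of reach is approached as far as the arm can. A call with a gripper value outside its range is refused whole. "gripper" is the opening, from 0 (shut) to 1 (fully open), set as the call begins (left out, the last holds). The fingers move at their own pace and stop on an object; "newtons" is the grip in N (left out, the last holds). Time passes only in rows, so rows that do not move let the fingers close. It gives the time, the measured TCP pose, the force and the opening at its end, in the units of the state.
- robot.observe(): the state, without advancing time (a new reading comes with each control period).
- robot.read_camera(name): name is "scene" or "top"; returns a dict with "frame" (384x512x3 uint8, blue, green, red), "mtx" (3x3 intrinsics, pixels), "R" (3x3) and "t" (3): a world point X has camera coordinates R X + t. Camera axes: x right, y down, z forward; pixel columns grow to the right and rows downward; lengths in m; the calibration is good to about 2 mm. A picture is of the moment at which its call begins. There is no depth.
- robot.hand_in(): hands the job in, once; it reports no verdict.
The state is a dict: "time": time; "qpos": joint angles; "qvel": joint speeds; "joint_efforts": joint torques, N m; "tool_pos": TCP position; "tool_rot": TCP orientation; "contact_force": force on the tool from outside, world axes, zero at the start; "torque": the same for the moment, N m; "opening": finger opening in m.
Only numpy, scipy, OpenCV 4.12 (cv2) and the standard library are available. Lean on these libraries where they do the work, as an engineer would, in place of code of your own. Each camera call takes 0.05 s, during which the arm holds its last target. There are 200 camera calls.

## Task

Take the green-handled gauge pin out of the wooden rack and push it down into the copper sleeve on the slide until the handle sits on the sleeve - put it home by hand, do not drop it in. Then pull up the yellow knob of the lock plunger, slide the carriage to the very next hole on the side where the grey inspection lamp stands, and let the plunger go fully home in that hole. Finish while still holding the knob with the plunger fully home, the gauge pin still seated, and the red gauge pin, bearing and yellow cover left where they are.

Things in the scene. Friction and masses are not known exactly. Their poses are not given: they have to be found in the camera images.
- green_gauge_mid (a point): Centre of the handle of the green gauge pin, a loose 70 g pin standing upright in one of the two holes of the wooden rack. Handle: green cylinder 18 mm in diameter, 44 mm tall, so this point is 22 mm below the handle's top and 22 mm above its flat underside. From the underside a steel shaft 8 mm in diameter reaches 34 mm further down (tip tapered over its last 4 mm, 56 mm below this point). z points up along the pin.
- red_gauge_mid (a point): The same point of the red gauge pin, alike but with a red handle, in the other hole of the rack, 70 mm from the green one. To be left alone. Which pin is in which hole varies.
- rack: Fixed wooden block 50 x 130 mm (its x, y), 40 mm tall, origin at the centre of its underside; the two holes lie 35 mm either side of the middle along its y. The pins' handles stand on its top, their shafts in its holes (11.5 mm wide).
- slide_base: Fixed green base of the indexing slide, 180 x 300 mm (its x, y) and 12 mm thick, origin at the centre of its underside. Its y axis is the direction of travel. A steel bar along y, centred at x = -50 mm, top 30 mm above the table, has five lock holes 40 mm apart, at y = -80, -40, 0, 40 and 80 mm; each is 10 mm long along y.
- carriage (a joint): Position of the aluminium carriage along the base's y axis, in m: 0 at the start (in the middle hole), positive towards the base's +y; the holes are at -0.08, -0.04, 0, 0.04, 0.08. It is held fast while the plunger is in a hole; freed, it slides with about 2.5 N of friction and stays where it is left. The carriage carries the sleeve and the plunger.
- sleeve_top (a point): Centre of the mouth of the copper sleeve fixed upright on the carriage: 32 mm outside, bore 11.5 mm, 38 mm deep; mouth 74 mm above the table. It lies 100 mm from the knob along the base's +x and shares the base's axes.
- knob (a point): Centre of the yellow round knob on top of the lock plunger: 26 mm in diameter, 24 mm tall, 72 mm above the table when the plunger is home; moves with plunger and carriage. Under the knob: a 20 mm wide boss, its top 15 mm below this point, on a 30 mm wide bracket of the carriage (along y) whose top is 27 mm below this point. The 8 mm plunger pin with its round end sits in the bar straight below the knob.
- plunger (a joint): Height of the plunger in m: 0 fully home (pin 10 mm deep in a hole), up to 0.020 at the upper stop. The carriage is free above 0.010. A spring pushes it down with 3 N at 0 and 7 N at the upper stop. Above solid bar between holes it comes to rest at about 0.010.
- lamp: Vintage grey inspection lamp with a chrome toggle on its round base, 130 mm base, 310 mm tall, origin at the centre of its underside. It stands at the back either on the left (y > 0) or on the right (y < 0); the carriage goes one hole towards the base's +y if the lamp is left, towards -y if right. A dial indicator stand on a stone block stands on the other side.
- bearing: Old blackened ball bearing, 72 mm in diameter, 18 mm tall, lying loose, origin at the centre of its underside; to be left alone.
- cover: Yellow plastic bearing cover, 80 mm in diameter, 18 mm tall, lying loose, origin at the centre of its underside; to be left alone.
Things that resemble listed ones, but are neither listed nor needed, are in the scene too. What is shaped like the part that bears green_gauge_mid but blue or purple is not meant.

How it is judged:
By the outcome, as a careful person would: the job done as asked, in the order asked, and still so for the second after the job is handed in, while the arm keeps its last pose, push and grip.
It also fails if it takes over 58 s, if anything falls off the work surface, if the arm or the gripper's body presses on something with over 40 N, if the wrist force passes 120 N, or if a joint passes its speed limit or range.

## Working session

There is one attempt and no reset: what is moved stays moved. The work goes in short steps, Python scripts to look and compute and a tool call to move; the robot and the scene stay as the last step left them, time stands still between calls to the robot, and variables do not carry over. Pictures are saved under pics/ and viewed, on a budget of 10 in all, crops included, one or two more only if the job needs it, and the job is handed in when it is done.

Besides the shell and the picture viewer there is one more tool, called after ">>>" by a JSON object that holds its "name" and its "arguments". apply_moves: Moves the arm, as the interface text tells. Its arguments: {"type":"object","properties":{"rows":{"type":"array"},"gripper":{"type":"number"},"newtons":{"type":"number"}},"required":["rows"]}

```bash
mkdir -p pics; ls; python3 - <<'E'
from cell import robot
import cv2,numpy as np
s=robot.observe();print(s)
for n in("scene","top"):
    c=robot.read_camera(n);cv2.imwrite(f"pics/{n}0.png",c["frame"]);print(n,c["mtx"].round(1).tolist(),c["R"].round(3).tolist(),c["t"].round(3).tolist(), (-c["R"].T@c["t"]).round(3))
E
```

```text
pics
{'time': 0.0, 'qpos': array([-1.33898625e+00,  3.42699011e-01,  1.52502428e+00, -4.71881173e-06,
        1.27543763e+00, -1.46028173e-01]), 'qvel': array([ 0.00071561,  0.00087418,  0.00057376, -0.00269694, -0.00060849,
       -0.00040173]), 'joint_efforts': array([-8.28577104e-04, -4.31244457e+01, -2.44216204e+01,  7.17143691e-02,
        5.60430670e-02, -1.42741069e-04]), 'tool_pos': array([ 0.19358608, -0.48754992,  0.22605476]), 'tool_rot': array([-3.14004042e+00, -2.23733895e-04,  3.77839457e-01]), 'contact_force': array([-0.80859632, -0.37381414, -0.04502539]), 'torque': array([-0.01776694, -0.04004323,  0.04727528]), 'opening': 0.09175185385500394}
scene [[427.4, 0.0, 249.5], [0.0, 427.4, 187.5], [0.0, 0.0, 1.0]] [[0.699, 0.715, 0.013], [0.389, -0.365, -0.846], [-0.6, 0.596, -0.533]] [-0.407, -0.185, 1.495] [ 1.254 -0.668  0.646]
top [[372.3, 0.0, 254.6], [0.0, 372.3, 189.5], [0.0, 0.0, 1.0]] [[0.01, -1.0, -0.011], [-0.985, -0.008, -0.174], [0.174, 0.013, -0.985]] [-0.015, 0.596, 1.139] [ 0.388 -0.025  1.225]
```

View pics/scene0.png

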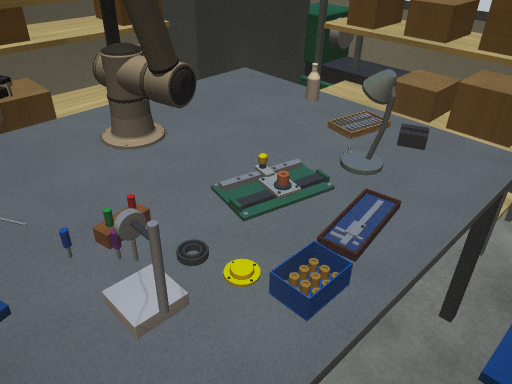

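View pics/top0.png

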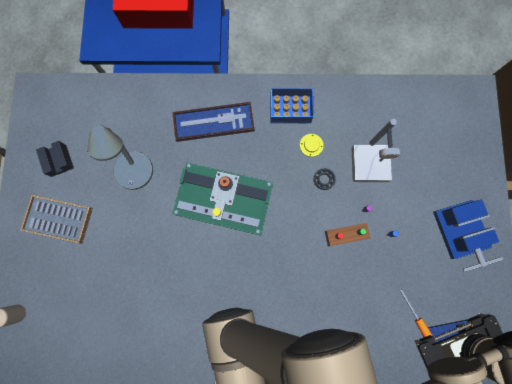

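The lamp is on the left (top view px 133,170), so the carriage goes to base +y. The green pin is at (363,231) top and (108,216) scene, the red pin at (340,236), the knob at (217,212) and the sleeve at (225,183).

```bash
cat > h.py <<'E'
import cv2,numpy as np
from cell import robot
def ray(c,p):
    d=c["R"].T@np.linalg.inv(c["mtx"])@np.array([p[0],p[1],1.]);return -c["R"].T@c["t"],d
def plane(c,p,z):
    o,d=ray(c,p);return o+d*(z-o[2])/d[2]
def proj(c,X):
    q=c["mtx"]@(c["R"]@np.asarray(X)+c["t"]);return q[:2]/q[2]
def tri(cs,ps):
    A=np.zeros((3,3));b=np.zeros(3)
    for c,p in zip(cs,ps):
        o,d=ray(c,p);d/=np.linalg.norm(d);M=np.eye(3)-np.outer(d,d);A+=M;b+=M@o
    return np.linalg.solve(A,b)
H=dict(green=((45,80),120),red=((0,8),120),yellow=((22,35),120),copper=((3,16),100))
def blob(c,col,center,r,smin=None,vmin=40):
    hsv=cv2.cvtColor(c["frame"],cv2.COLOR_BGR2HSV);(a,b),s=H[col]
    m=cv2.inRange(hsv,(a,smin or s,vmin),(b,255,255));w=np.zeros_like(m);cv2.circle(w,tuple(map(int,center)),r,255,-1);m&=w
    n,l,st,ce=cv2.connectedComponentsWithStats(m)
    if n<2:return None
    k=1+np.argmax(st[1:,4]);return ce[k],st[k],(l==k)
E
cat > m.py <<'E'
from h import *
S=robot.read_camera("scene");T=robot.read_camera("top")
for n,col,ps,pt,rs,rt in(("green","green",(108,216),(363,231),14,9),("red","red",(131,203),(340,236),14,9),("knob","yellow",(263,159),(217,212),12,10),("sleeve","copper",(283,180),(225,183),14,12)):
    a=blob(S,col,ps,rs);b=blob(T,col,pt,rt)
    if a is None or b is None: print(n,"none",a is None,b is None);continue
    print(n,a[0].round(1),a[1],b[0].round(1),b[1],tri([S,T],[a[0],b[0]]).round(4))
hsv=cv2.cvtColor(T["frame"],cv2.COLOR_BGR2HSV)
m=cv2.inRange(hsv,(60,80,30),(90,255,255));m[:150]=0;m[245:]=0;m[:,:165]=0;m[:,285:]=0
m=cv2.morphologyEx(m,cv2.MORPH_OPEN,np.ones((3,3)))
pts=cv2.findNonZero(m);hull=cv2.convexHull(pts)
q=[plane(T,p[0],.012)[:2] for p in hull]
r=cv2.minAreaRect(np.array(q,np.float32)*1000);print("base mm",r)
m=cv2.inRange(hsv,(5,90,40),(18,255,255));m[:220]=0;m[250:]=0;m[:,:320]=0;m[:,375:]=0
hull=cv2.convexHull(cv2.findNonZero(m));q=[plane(T,p[0],.04)[:2] for p in hull];print("rack",cv2.minAreaRect(np.array(q,np.float32)*1000))
big=np.hstack([cv2.resize(T["frame"][160:240,170:276],None,fx=4,fy=4,interpolation=2),cv2.resize(T["frame"][190:270,310:400],None,fx=4,fy=4,interpolation=2)]);cv2.imwrite("pics/crop1.png",big)
E
python3 m.py
```

```text
green [107.7 218.6] [104 214   8  11  65] [362.2 231.2] [360 229   6   5  25] [ 0.4664 -0.3438  0.0599]
red [130.5 200.3] [127 194   9  14  66] [340.3 235.1] [337 232   7   7  37] [ 0.4527 -0.2737  0.0714]
knob [262.4 157.4] [258 153  10  11  68] [216.3 211.6] [213 208   8   8  48] [0.5211 0.1091 0.0743]
sleeve [282.7 177.9] [277 171  12  15 157] [224.4 181.5] [220 177  10  10  73] [0.6194 0.0873 0.0588]
base mm ((574.9537353515625, 99.43587493896484), (304.021484375, 179.05015563964844), 77.2652359008789)
rack ((457.66473388671875, -304.59185791015625), (47.61370086669922, 129.80686950683594), 11.123880386352539)
```

View pics/crop1.png

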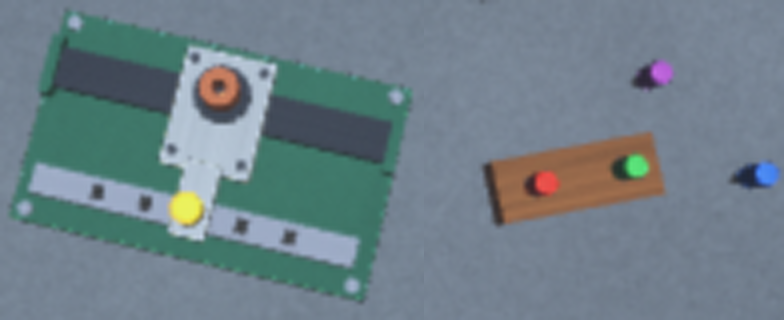

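>>> {"name": "apply_moves", "arguments": {"rows": [{"xyz": [0, 0, 0], "turn": -0.1734}, {"xyz": [0, 0, 0], "turn": -0.1734}, {"xyz": [0, 0, 0], "turn": -0.1734}, {"xyz": [0, 0, 0], "turn": -0.1734}, {"xyz": [0, 0, 0], "turn": -0.1734}, {"xyz": [0, 0, 0], "turn": -0.1734}, {"xyz": [0, 0, 0], "turn": -0.1734}, {"xyz": [0, 0, 0], "turn": -0.1734}], "gripper": 0.6}}

```text
time: 1.2
tool_pos: [0.1936, -0.4878, 0.2265]
tool_rot: [-3.142, -0.001, 1.771]
contact_force: [-0.6, 0.3, -0.3]
opening: 0.0551
```

```bash
python3 - <<'E'
from h import *
S=robot.read_camera("scene");T=robot.read_camera("top")
for n,col,ps,pt,rs,rt,zm,zt in(("green","green",(108,216),(363,231),14,9,.062,.082),("red","red",(131,203),(340,236),14,9,.062,.082),("knob","yellow",(263,159),(217,212),12,10,.073,.082),("sleeve","copper",(283,180),(225,183),14,12,.058,.07)):
    a=blob(S,col,ps,rs);b=blob(T,col,pt,rt)
    print(n,plane(S,a[0],zm).round(4) if a else a,plane(T,b[0],zt).round(4) if b else b)
E
```

```text
green [ 0.4698 -0.3437  0.062 ] [ 0.4644 -0.3393  0.082 ]
red [ 0.4403 -0.2662  0.062 ] [ 0.4515 -0.2721  0.082 ]
knob [0.5202 0.1095 0.073 ] [0.5202 0.1082 0.082 ]
sleeve [0.6184 0.0878 0.058 ] [0.6175 0.0865 0.07  ]
```

>>> {"name": "apply_moves", "arguments": {"rows": [{"xyz": [13.1, 42.2, 0], "turn": 0}, {"xyz": [13.1, 42.2, 0], "turn": 0}, {"xyz": [13.1, 42.2, 0], "turn": 0}, {"xyz": [13.1, 42.2, 0], "turn": 0}, {"xyz": [13.1, 42.2, 20], "turn": 0}, {"xyz": [13.1, 42.2, 40], "turn": 0}, {"xyz": [13.1, 42.2, 40], "turn": 0}, {"xyz": [0, 0, 10], "turn": 0}, {"xyz": [0, 0, 0], "turn": 0}]}}

```text
time: 2.42
tool_pos: [0.4653, -0.3409, 0.1161]
tool_rot: [-3.14, -0.001, 1.763]
contact_force: [-0.1, -0.1, -0.1]
opening: 0.0548
```

```bash
python3 - <<'E'
from h import *
S=robot.read_camera("scene");T=robot.read_camera("top")
o=robot.observe();print(o["tool_pos"],o["tool_rot"])
p=o["tool_pos"];print(proj(S,p),proj(T,p))
def crop(c,x,y,w,h,f):return cv2.resize(c["frame"][y:y+h,x:x+w],None,fx=f,fy=f,interpolation=2)
im=np.hstack([crop(S,60,140,100,120,4),crop(T,315,185,100,120,4)])
cv2.imwrite("pics/c2.png",im)
E
```

```text
[ 0.46552395 -0.34217726  0.11790488] [3.14077739e+00 1.71827264e-03 1.76261618e+00]
[103.2676608  197.05569264] [366.61725982 229.98357557]
```

View pics/c2.png

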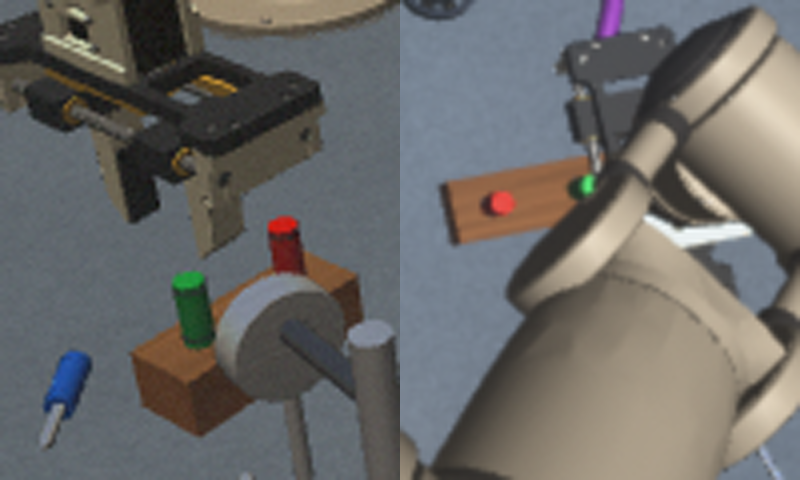

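The two fingertips straddle the green handle (scene crop top at 190,280), and the red pin is clear. I'm descending to grip.

>>> {"name": "apply_moves", "arguments": {"rows": [{"xyz": [-1, 0, 24], "turn": 0}, {"xyz": [0, 0, 24], "turn": 0}, {"xyz": [0, 0, 22], "turn": 0}, {"xyz": [0, 0, 0], "turn": 0}, {"xyz": [0, 0, 0], "turn": 0}]}}

```text
time: 3.15
tool_pos: [0.4663, -0.3432, 0.0484]
tool_rot: [3.14, 0.002, 1.764]
contact_force: [-0.3, -0.5, -0.0]
opening: 0.0549
```

>>> {"name": "apply_moves", "arguments": {"rows": [{"xyz": [0, 0, 0], "turn": 0}, {"xyz": [0, 0, 0], "turn": 0}, {"xyz": [0, 0, 0], "turn": 0}, {"xyz": [0, 0, 0], "turn": 0}, {"xyz": [0, 0, 0], "turn": 0}], "gripper": 0.1, "newtons": 30}}

```text
time: 3.78
tool_pos: [0.4661, -0.342, 0.0468]
tool_rot: [3.142, 0.0, 1.765]
contact_force: [-0.4, 0.1, 1.8]
opening: 0.0172
```

>>> {"name": "apply_moves", "arguments": {"rows": [{"xyz": [0, 0, -15], "turn": 0}, {"xyz": [0, 0, -30], "turn": 0}, {"xyz": [0, 0, -40], "turn": 0}, {"xyz": [0, 0, -40], "turn": -0.165}, {"xyz": [0, 0, 0], "turn": -0.165}, {"xyz": [0, 0, 0], "turn": -0.165}, {"xyz": [0, 0, 0], "turn": -0.165}, {"xyz": [0, 0, 0], "turn": -0.165}, {"xyz": [0, 0, 0], "turn": -0.165}, {"xyz": [0, 0, 0], "turn": -0.165}]}}

```text
time: 5.03
tool_pos: [0.4661, -0.342, 0.1727]
tool_rot: [-3.141, 0.001, 2.925]
contact_force: [-0.2, -0.7, -0.5]
opening: 0.0178
```

```bash
cat >> h.py <<'E'
def go(target,yaw=None):
    o=robot.observe();p=o["tool_pos"];y=o["tool_rot"][2];d=np.asarray(target)-p
    tx=np.array([np.cos(y),np.sin(y),0]);ty=np.array([np.sin(y),-np.cos(y),0])
    print("at",p.round(4),"yaw",y.round(3),"shift mm",(1000*np.array([d@tx,d@ty,-d[2]])).round(1),"f",o["contact_force"].round(1),"open",round(o["opening"],4))
E
python3 - <<'E'
from h import *
go([.6190,.0870,.175])
E
```

```text
at [ 0.4661 -0.342   0.1727] yaw 2.925 shift mm [-57.4 451.8  -2.3] f [-0.2 -0.7 -0.5] open 0.0178
```

>>> {"name": "apply_moves", "arguments": {"rows": [{"xyz": [-6.4, 50.2, 0], "turn": 0}, {"xyz": [-6.4, 50.2, 0], "turn": 0}, {"xyz": [-6.4, 50.2, 0], "turn": 0}, {"xyz": [-6.4, 50.2, 0], "turn": 0}, {"xyz": [-6.4, 50.2, 0], "turn": 0}, {"xyz": [-6.4, 50.2, 0], "turn": 0}, {"xyz": [-6.4, 50.2, 0], "turn": 0}, {"xyz": [-6.4, 50.2, 0], "turn": 0}, {"xyz": [-6.2, 50.2, 30], "turn": 0}, {"xyz": [0, 0, 15], "turn": 0}]}}

```text
time: 6.28
tool_pos: [0.6212, 0.0896, 0.1258]
tool_rot: [3.141, -0.001, 2.924]
contact_force: [0.0, -0.5, -1.4]
opening: 0.0179
```

>>> {"name": "apply_moves", "arguments": {"rows": [{"xyz": [0, 0, 0], "turn": 0}, {"xyz": [0, 0, 0], "turn": 0}, {"xyz": [0, 0, 0], "turn": 0}]}}

```text
time: 6.65
tool_pos: [0.6218, 0.085, 0.128]
tool_rot: [3.141, 0.002, 2.918]
contact_force: [-0.3, -0.1, -1.1]
opening: 0.0177
```

```bash
python3 - <<'E'
from h import *
go([.6190,.0870,.175])
S=robot.read_camera("scene");T=robot.read_camera("top")
def crop(c,x,y,w,h,f):return cv2.resize(c["frame"][y:y+h,x:x+w],None,fx=f,fy=f,interpolation=2)
cv2.imwrite("pics/c3.png",np.hstack([crop(S,245,120,70,90,6),crop(T,190,150,60,90,6)]))
E
```

```text
at [0.6218 0.085  0.128 ] yaw 2.918 shift mm [  3.2   1.4 -47. ] f [-0.3 -0.1 -1.1] open 0.0177
```

View pics/c3.png

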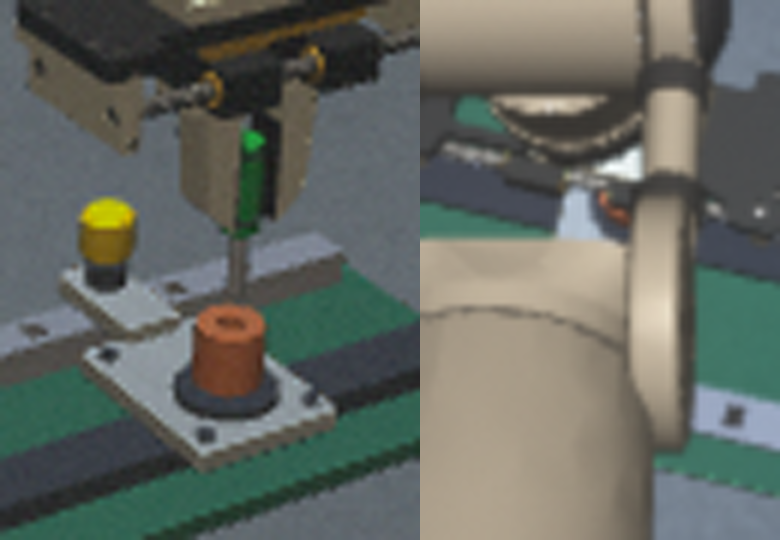

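The scene crop shows the held pin upright with its tip at crop (237,300), just above the sleeve mouth at (232,322). I'll measure the offset.

```bash
python3 - <<'E'
from h import *
L=[];fr=[]
for i in range(6):
    S=robot.read_camera("scene");fr.append(S["frame"].astype(float));L.append(robot.observe()["tool_pos"])
p=np.mean(L,0);print("tcp",p.round(4),np.std(L,0).round(4))
F=np.mean(fr,0);g=F.mean(2)
print(g[155:176,276:292].round(0).astype(int))
T0=dict(robot.read_camera("top"));T0["frame"]=cv2.imread("pics/top0.png");S0=dict(S);S0["frame"]=cv2.imread("pics/scene0.png")
print(T0["frame"].mean(2)[176:188,218:232].astype(int))
print("top mouth",plane(T0,(224.4,181.1),.074).round(4))
b=blob(S,"copper",(283,180),14);print("copper scene",b[0],b[1])
for r in range(170,190): 
    xs=np.where(b[2][r])[0]; 
    if len(xs):print(r,xs.min(),xs.max(),end="; ")
print("mouth scene",plane(S,(283.5,173.5),.074).round(4))
print("tcp axis proj",[proj(S,[p[0],p[1],z]).round(1).tolist() for z in(.087,.1,.12)], "mouth guess",proj(S,[.619,.087,.074]).round(1))
gb=blob(S,"green",(286,150),14,100);print("green scene",gb[0],gb[1])
E
```

```text
tcp [0.6214 0.0858 0.127 ] [0.0001 0.0002 0.0002]
[[103 105  91  63  84  89  88  89  60  49  47  45  38  33  32  87]
 [104 106 105 100  76  88  90  89  62  49  44  44  56  68  40  91]
 [103 104 103 105 105  86  82  87  55  47  45  42  66 103 105 104]
 [105 104 105 102 104  91  51  78  54  48  47  44  86 103 104 104]
 [103 105 106 104 104 104  85  51  56  54  49  68 104 105 104 107]
 [104 104 105 105 104 103 103  74  85  81  86 104 105 105 122 121]
 [101 105 106 104 103 103 104  77  84  79  94 122 122 137 138 137]
 [104 104 105 105 105 103 105  78  83  76 112 136 137 135 136 135]
 [104 104 104 108 121 121 137  80  84  76 102 134 135 135 135 136]
 [107 120 121 137 136 137 137  74  83  74  77 134 135 136 135 136]
 [136 137 136 135 136 135 135  76  82  71 103 136 135 120 105  90]
 [135 135 136 134 136 136 136  76  81  72 106 104  75  76  74  75]
 [134 135 135 136 136 137 118  79  80  69  75  74  74  74  74  76]
 [118 136 136 136 104 105  76  79  81  66  74  76  75  76  76  75]
 [120 104  90  75  74  75  75  73  74  71  77  76  76  76  74  74]
 [ 74  76  76  76  78  77  83  84  75  79  78
[... 843 characters left out ...]
 129 139 138 138 142 140 134  95  70  73  75]
 [140  88  79  89 124 134 134 135 131 103  72  69  74  78]
 [150  97  76  68  71  80  83  81  73  67  67  74  77  90]
 [186 141  87  75  70  65  62  62  61  66  73  76  77 109]]
top mouth [0.6182 0.0861 0.074 ]
copper scene [282.63924051 177.94936709] [277 171  12  15 158]
171 279 286; 172 278 287; 173 278 288; 174 278 288; 175 278 288; 176 278 288; 177 278 288; 178 278 288; 179 277 288; 180 277 288; 181 277 288; 182 277 287; 183 277 287; 184 278 287; 185 280 285; mouth scene [0.6219 0.086  0.074 ]
tcp axis proj [[283.6, 169.2], [283.9, 164.9], [284.3, 158.2]] mouth guess [282.9 173. ]
green scene [286.37142857 151.31428571] [285 147   4  10  35]
```

>>> {"name": "apply_moves", "arguments": {"rows": [{"xyz": [1.6, -1.7, 0], "turn": 0}, {"xyz": [0, 0, 4], "turn": 0}, {"xyz": [0, 0, 4], "turn": 0}, {"xyz": [0, 0, 3], "turn": 0}, {"xyz": [0, 0, 2], "turn": 0}, {"xyz": [0, 0, 2], "turn": 0}, {"xyz": [0, 0, 1], "turn": 0}, {"xyz": [0, 0, 0], "turn": 0}]}}

```text
time: 8.1
tool_pos: [0.6194, 0.0849, 0.1107]
tool_rot: [-3.142, -0.0, 2.92]
contact_force: [-1.1, -0.2, 0.3]
opening: 0.0174
```

>>> {"name": "apply_moves", "arguments": {"rows": [{"xyz": [0, 0, 1], "turn": 0}, {"xyz": [0, 0, 1], "turn": 0}, {"xyz": [0, 0, 1], "turn": 0}, {"xyz": [0, 0, 0], "turn": 0}]}}

```text
time: 8.6
tool_pos: [0.6193, 0.0848, 0.1076]
tool_rot: [-3.141, -0.0, 2.92]
contact_force: [0.2, 0.8, -1.4]
opening: 0.0175
```

>>> {"name": "apply_moves", "arguments": {"rows": [{"xyz": [0, 0, 3], "turn": 0}, {"xyz": [0, 0, 3], "turn": 0}, {"xyz": [0, 0, 3], "turn": 0}, {"xyz": [0, 0, 3], "turn": 0}, {"xyz": [0, 0, 0], "turn": 0}]}}

```text
time: 9.22
tool_pos: [0.6192, 0.0848, 0.0953]
tool_rot: [-3.141, -0.001, 2.92]
contact_force: [-0.8, 1.2, -0.3]
opening: 0.0174
```

>>> {"name": "apply_moves", "arguments": {"rows": [{"xyz": [0, 0, 3], "turn": 0}, {"xyz": [0, 0, 3], "turn": 0}, {"xyz": [0, 0, 3], "turn": 0}, {"xyz": [0, 0, 1], "turn": 0}, {"xyz": [0, 0, 0], "turn": 0}]}}

```text
time: 9.85
tool_pos: [0.6194, 0.0848, 0.0856]
tool_rot: [-3.141, -0.0, 2.92]
contact_force: [-0.8, -0.1, -0.5]
opening: 0.0173
```

Going in freely. Now I'll push in small steps until contact.

>>> {"name": "apply_moves", "arguments": {"rows": [{"xyz": [0, 0, 1], "turn": 0}, {"xyz": [0, 0, 1], "turn": 0}, {"xyz": [0, 0, 1], "turn": 0}, {"xyz": [0, 0, 1], "turn": 0}, {"xyz": [0, 0, 0], "turn": 0}, {"xyz": [0, 0, 0], "turn": 0}]}}

```text
time: 10.6
tool_pos: [0.6194, 0.0848, 0.0817]
tool_rot: [-3.142, 0.0, 2.92]
contact_force: [-0.0, -0.7, -1.1]
opening: 0.0173
```

>>> {"name": "apply_moves", "arguments": {"rows": [{"xyz": [0, 0, 0.7], "turn": 0}, {"xyz": [0, 0, 0], "turn": 0}, {"xyz": [0, 0, 0], "turn": 0}]}}

```text
time: 10.98
tool_pos: [0.6194, 0.0848, 0.081]
tool_rot: [-3.141, 0.0, 2.92]
contact_force: [0.2, 0.0, -0.5]
opening: 0.0174
```

>>> {"name": "apply_moves", "arguments": {"rows": [{"xyz": [0, 0, 0.7], "turn": 0}, {"xyz": [0, 0, 0], "turn": 0}, {"xyz": [0, 0, 0], "turn": 0}]}}

```text
time: 11.35
tool_pos: [0.6195, 0.0848, 0.0807]
tool_rot: [-3.142, 0.001, 2.92]
contact_force: [-1.6, -0.0, 5.1]
opening: 0.0171
```

>>> {"name": "apply_moves", "arguments": {"rows": [{"xyz": [0, 0, 0.6], "turn": 0}, {"xyz": [0, 0, 0], "turn": 0}, {"xyz": [0, 0, 0], "turn": 0}]}}

```text
time: 11.72
tool_pos: [0.6196, 0.0848, 0.0807]
tool_rot: [3.142, 0.001, 2.92]
contact_force: [-1.3, -0.5, 7.9]
opening: 0.0172
```

```bash
python3 - <<'E'
from h import *
go([.6190,.0870,.175])
S=robot.read_camera("scene")
cv2.imwrite("pics/c4.png",cv2.resize(S["frame"][120:210,245:315],None,fx=6,fy=6,interpolation=2))
E
```

```text
at [0.6196 0.0848 0.0807] yaw 2.92 shift mm [  1.    2.  -94.3] f [-1.3 -0.5  7.9] open 0.0172
```

View pics/c4.png

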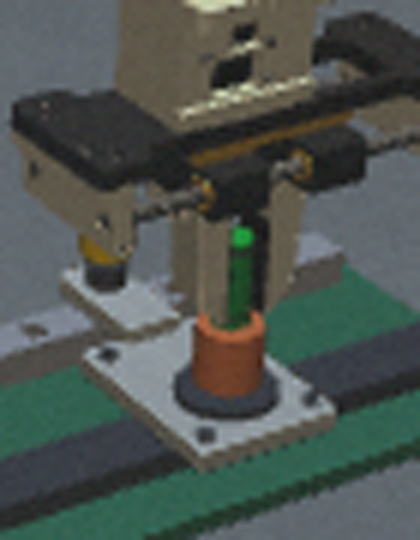

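The handle's underside is on the copper rim (crop 240,325), and an 8 N push gave no further travel, so the pin is seated. I'm releasing it and moving 100 mm along tool +x to the knob.

>>> {"name": "apply_moves", "arguments": {"rows": [{"xyz": [0, 0, -0.8], "turn": 0}, {"xyz": [0, 0, 0], "turn": 0}, {"xyz": [0, 0, 0], "turn": 0}, {"xyz": [0, 0, 0], "turn": 0}], "gripper": 0.5}}

```text
time: 12.28
tool_pos: [0.6193, 0.0849, 0.0802]
tool_rot: [-3.141, -0.0, 2.92]
contact_force: [-0.1, 0.6, -0.4]
opening: 0.0454
```

>>> {"name": "apply_moves", "arguments": {"rows": [{"xyz": [0, 0, -10], "turn": 0}, {"xyz": [0, 0, -25], "turn": 0}, {"xyz": [0, 0, -25], "turn": 0}, {"xyz": [0, 0, -20], "turn": 0}, {"xyz": [25, 0, 0], "turn": 0}, {"xyz": [40, 0, 0], "turn": 0}, {"xyz": [35, 0, 0], "turn": 0}, {"xyz": [0, 0, 20], "turn": 0}, {"xyz": [0, 0, 15], "turn": 0}, {"xyz": [0, 0, 0], "turn": 0}]}}

```text
time: 13.52
tool_pos: [0.5215, 0.1067, 0.1246]
tool_rot: [-3.141, -0.002, 2.92]
contact_force: [-1.2, 0.5, 0.4]
opening: 0.0458
```

```bash
python3 - <<'E'
from h import *
S=robot.read_camera("scene");go([.522,.107,.061])
cv2.imwrite("pics/c5.png",cv2.resize(S["frame"][110:210,225:315],None,fx=6,fy=6,interpolation=2))
E
```

```text
at [0.522  0.1067 0.1253] yaw 2.92 shift mm [ 0.1  0.3 64.3] f [ 1.3 -0.3  0.2] open 0.0458
```

View pics/c5.png

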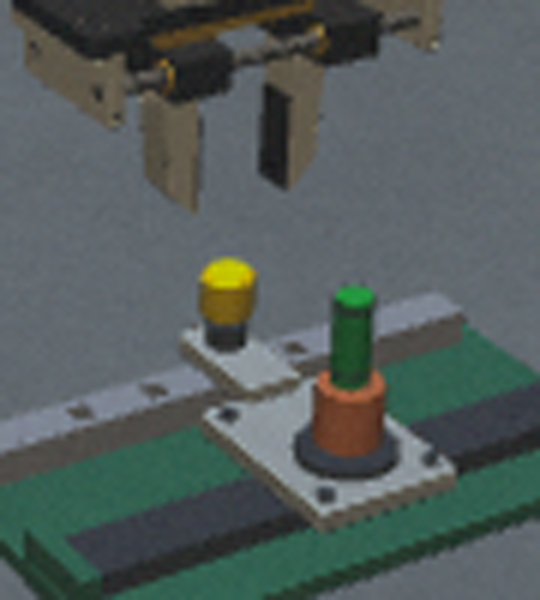

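The green pin stands seated in the sleeve (crop 352,340). The fingers are centred above the knob (228,290), so I'm descending.

>>> {"name": "apply_moves", "arguments": {"rows": [{"xyz": [0, 0, 20], "turn": 0}, {"xyz": [0, 0, 20], "turn": 0}, {"xyz": [0, 0, 15], "turn": 0}, {"xyz": [0, 0, 7], "turn": 0}, {"xyz": [0, 0, 0], "turn": 0}, {"xyz": [0, 0, 0], "turn": 0}]}}

```text
time: 14.32
tool_pos: [0.5223, 0.1069, 0.0641]
tool_rot: [3.141, 0.001, 2.92]
contact_force: [-0.5, 0.3, 0.2]
opening: 0.0459
```

>>> {"name": "apply_moves", "arguments": {"rows": [{"xyz": [0, 0, 0], "turn": 0}, {"xyz": [0, 0, 0], "turn": 0}, {"xyz": [0, 0, 0], "turn": 0}, {"xyz": [0, 0, 0], "turn": 0}], "gripper": 0.15, "newtons": 30}}

```text
time: 14.82
tool_pos: [0.522, 0.1069, 0.0638]
tool_rot: [3.141, 0.001, 2.92]
contact_force: [-0.4, 0.4, 2.6]
opening: 0.0253
```

>>> {"name": "apply_moves", "arguments": {"rows": [{"xyz": [0, 0, -3], "turn": 0}, {"xyz": [0, 0, -4], "turn": 0}, {"xyz": [0, 0, -4], "turn": 0}, {"xyz": [0, 0, -4], "turn": 0}, {"xyz": [0, 0, 0], "turn": 0}, {"xyz": [0, 0, 0], "turn": 0}]}}

```text
time: 15.58
tool_pos: [0.5219, 0.1069, 0.0784]
tool_rot: [3.142, 0.0, 2.92]
contact_force: [2.6, 1.3, -6.5]
opening: 0.025
```

The spring pulls back about 6 N, so the plunger is up about 15 mm. Sliding 40 mm along tool +y, which is base +y towards the lamp.

>>> {"name": "apply_moves", "arguments": {"rows": [{"xyz": [0, 3, 0], "turn": 0}, {"xyz": [0, 6, 0], "turn": 0}, {"xyz": [0, 6, 0], "turn": 0}, {"xyz": [0, 7, 0], "turn": 0}, {"xyz": [0, 7, 0], "turn": 0}, {"xyz": [0, 6, 0], "turn": 0}, {"xyz": [0, 4, 0], "turn": 0}, {"xyz": [0, 1, 0], "turn": 0}, {"xyz": [0, 0, 0], "turn": 0}, {"xyz": [0, 0, 0], "turn": 0}]}}

```text
time: 16.82
tool_pos: [0.5307, 0.1461, 0.0786]
tool_rot: [3.141, 0.0, 2.92]
contact_force: [3.2, -1.0, -6.6]
opening: 0.0248
```

```bash
python3 - <<'E'
from h import *
d=.04*np.array([.2198,.9755,0]);go(np.array([.5219,.1069,.0638])+d)
S=robot.read_camera("scene");go(np.array([.5219,.1069,.0638])+d)
cv2.imwrite("pics/c6.png",cv2.resize(S["frame"][110:210,225:325],None,fx=6,fy=6,interpolation=2))
E
```

```text
at [0.5307 0.1461 0.0786] yaw 2.92 shift mm [-0.  -0.2 14.8] f [ 3.2 -1.  -6.6] open 0.0248
at [0.5307 0.1461 0.0786] yaw 2.92 shift mm [-0.  -0.2 14.8] f [ 3.5 -0.5 -6.7] open 0.0249
```

View pics/c6.png

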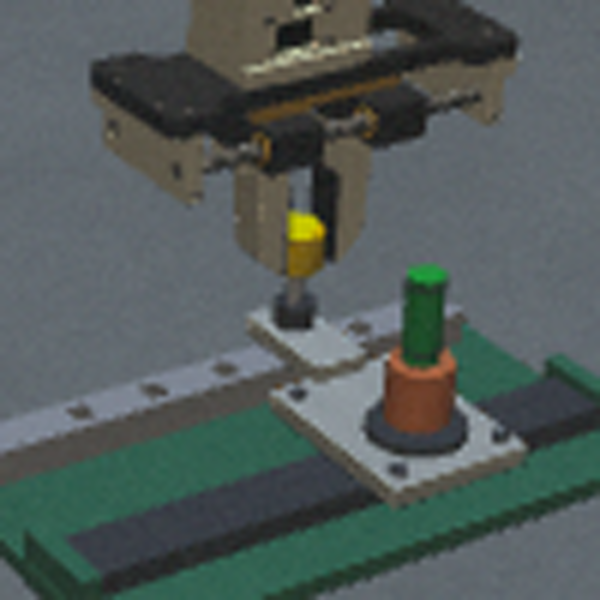

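The carriage has moved one hole (three holes visible behind, one ahead) with the pin still seated. Lowering the plunger while holding the knob.

>>> {"name": "apply_moves", "arguments": {"rows": [{"xyz": [0, 0, 3], "turn": 0}, {"xyz": [0, 0, 3], "turn": 0}, {"xyz": [0, 0, 3], "turn": 0}, {"xyz": [0, 0, 2], "turn": 0}, {"xyz": [0, 0, 0], "turn": 0}, {"xyz": [0, 0, 0], "turn": 0}]}}

```text
time: 17.62
tool_pos: [0.5307, 0.146, 0.0676]
tool_rot: [3.141, 0.0, 2.92]
contact_force: [3.1, 0.8, -4.8]
opening: 0.0248
```

>>> {"name": "apply_moves", "arguments": {"rows": [{"xyz": [0, 0, 2], "turn": 0}, {"xyz": [0, 0, 1], "turn": 0}, {"xyz": [0, 0, 0.7], "turn": 0}, {"xyz": [0, 0, 0], "turn": 0}, {"xyz": [0, 0, 0], "turn": 0}]}}

```text
time: 18.25
tool_pos: [0.5307, 0.1459, 0.0639]
tool_rot: [-3.142, 0.0, 2.92]
contact_force: [2.3, 2.3, -3.6]
opening: 0.025
```

Still carrying the spring load, so I'm pressing until it bottoms.

>>> {"name": "apply_moves", "arguments": {"rows": [{"xyz": [0, 0, 0.6], "turn": 0}, {"xyz": [0, 0, 0], "turn": 0}, {"xyz": [0, 0, 0], "turn": 0}]}}

```text
time: 18.62
tool_pos: [0.5308, 0.1459, 0.0637]
tool_rot: [3.141, 0.001, 2.92]
contact_force: [1.1, 2.2, 5.4]
opening: 0.0254
```

>>> {"name": "apply_moves", "arguments": {"rows": [{"xyz": [0, 0, 0.6], "turn": 0}, {"xyz": [0, 0, 0], "turn": 0}, {"xyz": [0, 0, 0], "turn": 0}]}}

```text
time: 19.0
tool_pos: [0.5308, 0.1459, 0.0637]
tool_rot: [3.141, 0.001, 2.92]
contact_force: [-0.6, 1.6, 9.5]
opening: 0.0252
```

```bash
python3 - <<'E'
from h import *
for i in range(4):S=robot.read_camera("scene");go([.5307,.1459,.0638])
cv2.imwrite("pics/c7.png",np.hstack([cv2.resize(S["frame"][110:210,235:325],None,fx=5,fy=5,interpolation=2),cv2.resize(S["frame"][180:300,80:150],None,fx=500/120,fy=500/120)]))
T=robot.read_camera("top");T0={"frame":cv2.imread("pics/top0.png")};S0={"frame":cv2.imread("pics/scene0.png")}
for n,col,ps,r in(("cover","yellow",(242,270),25),("red","red",(131,203),14)):print(n,blob(S0,col,ps,r)[0],blob(S,col,ps,r)[0])
a=S["frame"][235:268,173:213].astype(int);b=S0["frame"][235:268,173:213].astype(int);print("bearing diff",abs(a-b).mean())
E
```

```text
at [0.5308 0.1459 0.0637] yaw 2.92 shift mm [ 0.1  0.  -0.1] f [-1.   1.8 10.3] open 0.0248
at [0.5308 0.1459 0.0637] yaw 2.92 shift mm [ 0.1  0.  -0.1] f [-1.7  1.1  9.6] open 0.0247
at [0.5308 0.1459 0.0637] yaw 2.92 shift mm [ 0.1  0.  -0.1] f [-1.5  2.4 10.1] open 0.025
at [0.5308 0.1459 0.0637] yaw 2.92 shift mm [ 0.1 -0.  -0.1] f [-1.7  1.7  9.1] open 0.0254
cover [241.46886447 272.15384615] [241.52560976 272.16097561]
red [130.23611111 200.29166667] [131.69230769 203.53846154]
bearing diff 2.6717171717171717
```

View pics/c7.png

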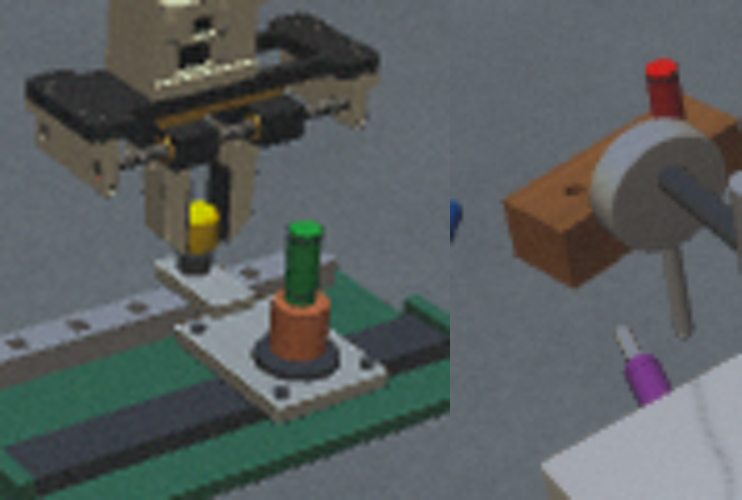

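The red pin stands in the rack, and the carriage is one hole over with the green pin seated. The purple and blue decoy pins look different from the first picture, so I'll check them numerically.

```bash
python3 - <<'E'
from h import *
S={"frame":robot.read_camera("scene")["frame"]};S0={"frame":cv2.imread("pics/scene0.png")}
H["blue"]=((108,125),120);H["purple"]=((135,160),90)
for n,ps,r in(("blue",(68,238),25),("purple",(118,250),30),("red",(131,203),14)):
    for q in(S0,S):
        for s in (None,60):
            b=blob(q,n,ps,r,s);print(n,s,b and (b[0].round(1),b[1]))
cv2.imwrite("pics/c8.png",np.hstack([cv2.resize(q["frame"][180:300,40:160],None,fx=3.2,fy=3.2) for q in(S0,S)]))
E
```

```text
blue None (array([ 64.5, 237.2]), array([ 59, 228,  12,  20, 153], dtype=int32))
blue 60 (array([ 64.8, 237.1]), array([ 59, 227,  13,  21, 176], dtype=int32))
blue None (array([ 76.4, 235.1]), array([ 71, 228,  11,  17, 107], dtype=int32))
blue 60 (array([ 76.6, 235. ]), array([ 71, 227,  12,  18, 122], dtype=int32))
purple None (array([114.5, 239.4]), array([110, 229,  11,  20, 121], dtype=int32))
purple 60 (array([115. , 239.5]), array([110, 229,  11,  20, 140], dtype=int32))
purple None (array([126.6, 270.3]), array([122, 265,  11,  12,  90], dtype=int32))
purple 60 (array([126.8, 270.5]), array([122, 265,  11,  13,  96], dtype=int32))
red None (array([130.2, 200.3]), array([127, 194,   9,  14,  72], dtype=int32))
red 60 (array([130.5, 200.6]), array([127, 194,  10,  15,  79], dtype=int32))
red None (array([130.7, 200.5]), array([127, 194,   9,  14,  66], dtype=int32))
red 60 (array([131., 201.]), array([127, 194,  10,  15,  77], dtype=int32))
```

View pics/c8.png

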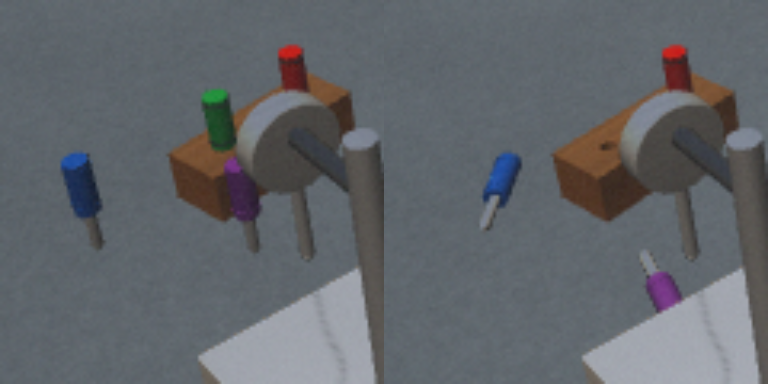

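The decoy pins had stood on their bare tips and have toppled. Blue was already down while the gripper was still well above and away from it. They aren't part of the job, and red is unmoved. Handing in.

```bash
python3 -c "
from cell import robot
print(robot.hand_in(),robot.observe()['time'])"
```

```text
the job is handed in; nothing more can be done
the job is handed in; nothing more can be done
```

The job is done and handed in, at about 19.4 s of the 58 s allowed.

- **Gauge pin:** I took the green pin from the rack and pushed it by hand into the copper sleeve. It stopped hard under an 8 N push, and the last picture shows the handle sitting on the sleeve.
- **Carriage:** I pulled the yellow knob up about 15 mm and slid the carriage 40 mm to the next hole on the lamp's side (left, base +y).
- **Plunger:** I lowered it while holding the knob until it bottomed. The tool stopped at 63.7 mm, against 63.8 mm at the start, so the plunger is fully home. The gripper still holds the knob and presses down with about 10 N.
- **Left alone:** The red pin and yellow cover are unmoved, to within about half a pixel. The bearing's patch of the picture is essentially unchanged. One earlier check showed the red pin 3 pixels lower, but a repeat matched the first picture.

**Decoy pins fell over:** The blue and purple pins, which stood on their tips at the start, are now lying on the table. Blue was already down when the gripper was still well above it, so I believe it fell by itself. I did not see when purple fell, though the fingers should have cleared it by about 2 cm. Neither fell off the table.

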